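Find the light casting on the comparison balance

TASK

One of the two loose upright valve-body castings on the open bench is light (porous inside), though they look alike. Stand one of them upright on the empty pan of the balance, let go and let the beam settle: a sound casting outweighs the steel reference weight and its pan sinks, a light one leaves its pan up. Then stand the light casting upright on the floor of the steel tray, and leave the sound one standing upright on the pan or on the bench, out of the tray; set them down, do not drop or knock them over.

Things in the scene. Friction and masses are not known exactly. Their poses are not given: they have to be found in the camera images.
- casting_1: die-cast zinc valve body, light-grey square block 30 x 30 x 52 mm standing on end on the bench; origin at the centre of its underside, z up, x and y square to its flats (grip across either pair). The two look alike; one is sound (about 0.26 kg), the other light (about 0.12 kg), each within 10 %.
- casting_2: die-cast zinc valve body, light-grey square block 30 x 30 x 52 mm standing on end on the bench; origin at the centre of its underside, z up, x and y square to its flats (grip across either pair). The two look alike; one is sound (about 0.26 kg), the other light (about 0.12 kg), each within 10 %; it may stand either nearer to or farther from the robot than casting_1.
- pan_top (a point): centre of the top of the empty weighing pan: flat level steel disc, 100 mm across, no rim, 96 mm above the bench when up, 67 when sunk. 220 mm off along the point's +y, on the beam's other end, a like pan bears a fixed dark knobbed steel reference weight (0.19 kg, top up to 140 mm high); midway stands a white scale plate, 100 mm high. The grey foot is 300 x 110 mm.
- beam (a joint): tilt of the balance beam, rad: 0 = at rest, empty pan up, reference weight down; 0.13 = level; 0.26 = weighing pan fully sunk (29 mm lower). With a sound casting let go on the pan it goes to 0.26 within about a second; with a light one it stays near 0. It swings freely, lightly damped; pushing on the pan also moves it.
- tray: fixed open shallow steel tray, 178 mm (its x) by 233 mm (its y), 18 mm high, for the light casting; origin at the centre of its underside, z up; floor 2 mm thick, sloping sides: the flat floor within is 136 mm (x) by 202 mm (y).
Things that resemble listed ones, but are neither listed nor needed, are in the scene too. What is shaped like the casting_2 but orange or pink is not meant.

How it is judged (in metres and radians):
On the way:
1. one of the castings stands on the weighing pan, let go, and the beam is settled (velocity of joint beam between -0.05 and 0.05 rad/s and contact force between the fingers and balance below 0.05 N and (((horizontal distance between casting_1 and pan_top below 0.036 m and z of casting_1 in the frame of pan_top between -0.006 and 0.006 m and angle between casting_1's own z axis and vertical below 0.17 rad) and linear speed of casting_1 below 0.02 m/s and contact force between the fingers and casting_1 below 0.05 N) or ((horizontal distance between casting_2 and pan_top below 0.036 m and z of casting_2 in the frame of pan_top between -0.006 and 0.006 m and angle between casting_2's own z axis and vertical below 0.17 rad) and linear speed of casting_2 below 0.02 m/s and contact force between the fingers and casting_2 below 0.05 N))), for 0.3 s.
At the end, for the whole second after the job is handed in: Light casting (it weighs under 1.8 N on the tray) upright (10 degrees) on the tray floor, centre within 58 mm (tray x) and 90 mm (tray y) of the tray's; sound casting upright (10 degrees) on the weighing pan within 36 mm of its centre, or on the bench not touching the tray; both let go and at rest (((x of casting_1 in the frame of tray between -0.058 and 0.058 m and y of casting_1 in the frame of tray between -0.09 and 0.09 m and z of casting_1 in the frame of tray below 0.008 m and angle between each of casting_1, casting_2's own z axis and vertical below 0.17 rad and contact force between casting_1 and tray below 1.8 N and linear speed of each of casting_1, casting_2 below 0.02 m/s and contact force between the fingers and casting_1 below 0.05 N and contact force between the fingers and casting_2 below 0.05 N and contact force between casting_2 and tray below 0.05 N and ((horizontal distance between casting_2 and pan_top below 0.036 m and z of casting_2 in the frame of pan_top between -0.006 and 0.006 m and angle between casting_2's own z axis and vertical below 0.17 rad) or height (world z) of casting_2 below 0.008 m)) or (x of casting_2 in the frame of tray between -0.058 and 0.058 m and y of casting_2 in the frame of tray between -0.09 and 0.09 m and z of casting_2 in the frame of tray below 0.008 m and angle between each of casting_2, casting_1's own z axis and vertical below 0.17 rad and contact force between casting_2 and tray below 1.8 N and linear speed of each of casting_2, casting_1 below 0.02 m/s and contact force between the fingers and casting_2 below 0.05 N and contact force between the fingers and casting_1 below 0.05 N and contact force between casting_1 and tray below 0.05 N and ((horizontal distance between casting_1 and pan_top below 0.036 m and z of casting_1 in the frame of pan_top between -0.006 and 0.006 m and angle between casting_1's own z axis and vertical below 0.17 rad) or height (world z) of casting_1 below 0.008 m)))).
It fails at once if a casting is dropped (falls free for more than about 18 mm) or knocked over ((linear speed of casting_1 above 0.6 m/s and contact force between the fingers and casting_1 below 0.05 N) or (linear speed of casting_2 above 0.6 m/s and contact force between the fingers and casting_2 below 0.05 N) or angle between any of casting_1, casting_2's own z axis and vertical above 0.8 rad).
It also fails if it takes over 61 s, if anything falls off the work surface, if the arm or the gripper's body presses on something with over 40 N, if the wrist force passes 120 N, or if a joint passes its speed limit or range.

ROBOT

A 6-joint arm with a two-finger parallel gripper is mounted at the origin on the work surface; the furniture and walls round the work are solid. World frame = base frame: x ahead of the robot, y to its left, z up, the work surface at z = 0. Lengths are in mm, angles in rad, forces in N, time in s.
With the tool pointing down it reaches from about 300 to 775 mm from the base axis. Payload 14.6 kg.
Tool frame: the origin (TCP) lies on the centre line of the jaws, within the pads' length; the fingertips stand ahead of it and the grasp point (between the pads) is the TCP (manip.tip_reach is the z of the fingertips in the tool frame, in mm); z points along the fingers, y is the direction in which the jaws open and shut (so a half turn about z gives the same grasp; the last joint's range is limited). The gripper opens to 94 mm and grips with 3 to 60 N. Pads are 16 mm wide; open, the fingers measure 119 mm over their backs; the gripper's body (75 mm by 177 mm) begins 78 mm behind the grasp point.
Start: joints at [-1.272, 0.3, 1.521, -0, 1.321, -0.067], TCP at [196.726, -513.603, 224.446] pointing down, gripper open.
Joint ranges: [-3.03, 3.03], [-0.79, 2.21], [0.23, 2.52], [-1.04, 4.18], [0, 3.07], [-2.55, 2.55]. Speed limits (rad/s): [2.22, 2.22, 2.57, 3.14, 3.14, 3.14].

INTERFACE

Orientations are given as [roll, pitch, yaw] about the fixed x, y, z axes, in that order (R = Rz(yaw) Ry(pitch) Rx(roll)).
In Python, from cell import manip, camera, search_frame, masks_of, tip_of gives the robot as it stands.
- The arm moves only by the tool send_rows, never from a script. Its argument "plan" is a list of rows, each an object with "travel": the shift along the tool's x, y, z in mm, a list of three; "delta_rot": the turn, a rotation vector about the tool's x, y, z in degrees, a list of three; "fingers": the gripper's target within -1 to 1 (shut at 1, half-way at 0, fully open at -1). In form: [{"travel": [dx, dy, dz], "delta_rot": [wx, wy, wz], "fingers": fingers}, ...]. A call has 1 to 20 rows; each row shifts and turns the commanded pose from where the row before left it, along the tool's axes as they then stand; what a row does not reach is not made up. A row lasts 1/8 s, in which the tool goes at most 62.5 mm and 10.7 degrees, less where a joint would pass 70% of its speed; a pose out of reach is approached as far as the arm can. A call is refused whole if a number of a shift passes 62.5 or a number of a turn 10.7, either way. A call with a gripper value outside its range is refused whole. The fingers move at their own pace and stop on an object; "grip_force" is the grip in N (left out, the last holds). Time passes only in rows, so rows that do not move let the fingers close. It gives the time, the measured TCP pose, the force and the opening at its end, in the units of the state.
- manip.read_state(): the state, without advancing time (a new reading comes with each control period).
- camera(name): name is "scene" or "top" or "wrist"; returns a dict with "color" (480x640x3 uint8, red, green, blue), "z_map" (480x640 float32, mm along the optical axis (not along the pixel's ray), 0 where there is no reading), "fov_y" (degrees; the focal length in pixels is half the picture's height over the tangent of half this angle, whatever the lens; pixels are square), "cx", "cy" (the principal point, pixels), "k1" (the pictures are not rectified: a ray, as slopes to the right and down, at radius r is drawn at 1 + k1 r^2 times it, then the intrinsics apply), "world_from_camera" (4x4, takes a point from camera to world coordinates); the wrist camera has in their place "tool_from_camera" (4x4, takes a point from camera to tool coordinates, whose origin is the TCP and whose axes are the flange's). Camera axes: x right, y up, looking along -z (the intrinsics and any distortion apply to the point x, -y, -z); pixel columns grow to the right and rows downward; lengths in mm; the calibration is good to about 2 mm. A picture is of the moment at which its call begins: read the wrist's pose just before it.
- manip.sign_off(): hands the job in, once; it reports no verdict.
Trained networks look in the newest picture that a camera, given by its name, has taken for a name from the list of things; names that differ only in an ending like _2 or _b are one class to them, and where a whole thing is asked for, a point or a joint stands for the part that bears it (a point fixed in the world has none). Each returns a list of dicts, best first, with "confidence" (0 to 1); they miss things now and then, are a little off and sometimes report something else, mostly with a low value. They report only what shows in the picture. A call takes as long as a camera call. They do not tell look-alikes from the thing itself.
- search_frame(name, camera): "at" ([x, y, z] in mm, in the coordinates of the camera as it stood for that picture, good to about 4 mm: the middle of the surface that is visible of it).
- masks_of(name, camera): "region" (480x640 bool, what is visible of it).
- tip_of(name, camera): "at" ([x, y, z] in mm, in the coordinates of the camera as it stood for that picture, good to about 4 mm: a listed point, or the origin of a listed thing).
The state is a dict: "clock": time; "joints": joint angles; "qd": joint speeds; "effort": joint torques, N m; "eef_pos": TCP position; "eef_rot": TCP orientation; "wrist_force": force on the tool from outside, world axes, zero at the start; "moment": the same for the moment, N m; "finger_gap": finger opening in mm.
Only numpy, scipy, OpenCV 4.12 (cv2) and the standard library are available. Lean on these libraries where they do the work, as an engineer would, in place of code of your own. Each camera call takes 0.05 s, during which the arm holds its last target. There are 200 camera calls.

## Working session

There is one attempt and no reset: what is moved stays moved. The work goes in short steps, Python scripts to look and compute and a tool call to move; the robot and the scene stay as the last step left them, time stands still between calls to the robot, and variables do not carry over. Pictures are saved under pics/ and viewed, about 8 in all and at most 12, crops included, and the job is handed in when it is done.

Besides the shell and the picture viewer there is one more tool, called after ">>>" as name([rows], argument=value, ...), one row to a line, values as JSON. send_rows: Moves the arm, as the interface text tells. Its arguments: {"type":"object","properties":{"plan":{"type":"array"},"grip_force":{"type":"number"}},"required":["plan"]}

```bash
ls; mkdir -p pics; cat > h.py <<'E'
import numpy as np, cv2
from cell import manip, camera, search_frame, masks_of, tip_of
from scipy.spatial.transform import Rotation as R
def cloud(c,T=None):
    T=np.array(c["world_from_camera"] if T is None else T); h,w=c["z_map"].shape
    f=h/2/np.tan(np.radians(c["fov_y"])/2)
    K=np.array([[f,0,c["cx"]],[0,f,c["cy"]],[0,0,1]])
    u,v=np.meshgrid(np.arange(w),np.arange(h))
    p=cv2.undistortPoints(np.stack([u,v],-1).reshape(-1,1,2).astype(np.float64),K,np.array([c["k1"],0,0,0,0.])).reshape(h,w,2)
    z=c["z_map"]; P=np.stack([p[...,0]*z,-p[...,1]*z,-z],-1)
    W=P@T[:3,:3].T+T[:3,3]; W[z==0]=np.nan
    return W
def wristT(s,c):
    M=np.eye(4); M[:3,:3]=R.from_euler('xyz',s["eef_rot"]).as_matrix(); M[:3,3]=s["eef_pos"]; return M@np.array(c["tool_from_camera"])
def w(T,p): return np.round(np.array(T)[:3,:3]@np.array(p)+np.array(T)[:3,3],1)
def save(n,im): cv2.imwrite(f"pics/{n}.png",im[...,::-1])
E
python3 - <<'E'
from h import *
print(manip.read_state(), manip.tip_reach)
ims=[]
for cn in ["scene","top"]:
    c=camera(cn); T=c["world_from_camera"]; ims.append(c["color"]); W=cloud(c)
    np.save(cn+".npy",W); print(cn,np.round(T,2).tolist())
    for n in ["casting_1","pan_top","tray"]:
        print(n,"tip",[(round(d["confidence"],2),w(T,d["at"])) for d in tip_of(n,cn)])
        for d in masks_of(n,cn):
            m=d["region"]; v,u=np.nonzero(m); q=W[m]
            print("  mask",round(d["confidence"],2),u.mean().round(),v.mean().round(),m.sum(),np.nanmedian(q,0).round(),np.nanpercentile(q,98,axis=0).round(),np.nanpercentile(q,2,axis=0).round())
    save(cn,c["color"])
E
```

```text
pics
{'clock': 0.0, 'joints': array([-1.27160064e+00,  3.00467569e-01,  1.52159064e+00,  4.91928087e-05,
        1.32072287e+00, -6.65941746e-02]), 'qd': array([ 1.23290316e-03,  4.09543633e-04,  6.82438539e-06, -2.18747370e-04,
       -2.13635571e-04,  6.26882233e-04]), 'effort': array([-1.27093477e-03, -5.31800687e+01, -3.52736199e+01,  7.07779988e-02,
        2.43757601e-02, -1.24771150e-04]), 'eef_pos': array([ 196.66548772, -513.36903738,  223.88421942]), 'eef_rot': array([-3.14041003e+00, -1.26626100e-04,  3.65777585e-01]), 'wrist_force': array([-0.07420504, -0.93512137, -0.10461648]), 'moment': array([-0.01517706, -0.0148652 ,  0.01630635]), 'finger_gap': 93.81351514983433} 19.0
scene [[-0.68, 0.31, -0.66, -351.29], [-0.73, -0.27, 0.63, 818.64], [0.02, 0.91, 0.41, 613.68], [0.0, 0.0, 0.0, 1.0]]
casting_1 tip [(0.84, array([ 431.9, -137.9,    3.7])), (0.8, array([439.9, -48.5,  -3.6])), (0.73, array([538. , -52.4,   1.5])), (0.62, array([400.9,  23.5,   1.4]))]
  mask 0.87 327.0 253.0 357 [529. -44.  30.] [554. -34.  52.] [520. -61.   3.]
  mask 0.83 389.0 257.0 400 [ 422. -127
[... 654 characters left out ...]
rray([541. , -47.9,   4.2])), (0.68, array([444.6, -45.3,  -1. ])), (0.55, array([402.5,  23.7,  -2.1]))]
  mask 0.66 350.0 226.0 143 [542. -52.  47.] [555. -39.  57.] [526. -64.   3.]
  mask 0.63 346.0 267.0 165 [443. -45.  49.] [458. -29.  56.] [426. -61.   1.]
  mask 0.53 316.0 285.0 191 [401.  25.  47.] [418.  43.  56.] [384.   9.  -5.]
  mask 0.49 385.0 271.0 167 [ 435. -136.   48.] [ 449. -122.   55.] [ 421. -151.    9.]
pan_top tip [(0.81, array([534.1, 175.9,  95.1]))]
  mask 0.95 252.0 226.0 1514 [530. 172.  96.] [576. 217. 102.] [486. 128.  90.]
tray tip [(0.8, array([ 536.1, -341.8,   -1.6]))]
  mask 0.98 466.0 230.0 6003 [ 538. -336.    2.] [ 616. -230.   18.] [ 461. -443.   -5.]
```

```bash
python3 - <<'E'
import cv2, numpy as np
a=cv2.imread("pics/scene.png")[180:340,180:460]; b=cv2.imread("pics/top.png")[150:350,200:560]
a=cv2.resize(a,(800,457),interpolation=3)
b=cv2.resize(b,(792,440),interpolation=3)
cv2.imwrite("pics/s1.png",a);cv2.imwrite("pics/t1.png",b)
E
```

```text
(no output)
```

View pics/s1.png

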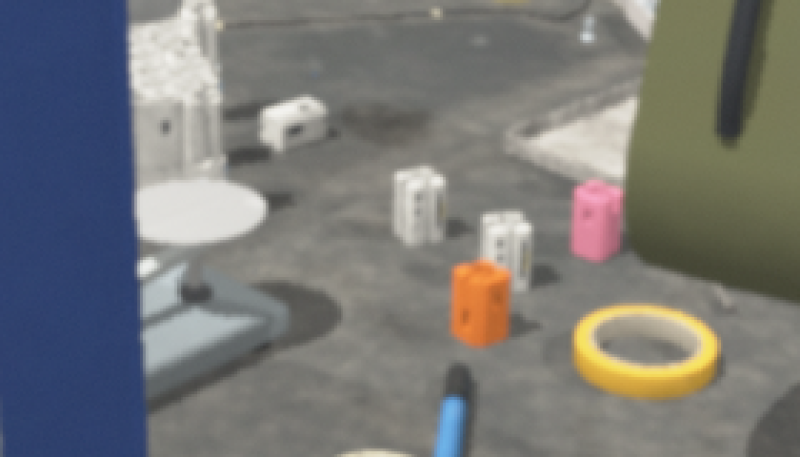

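View pics/t1.png

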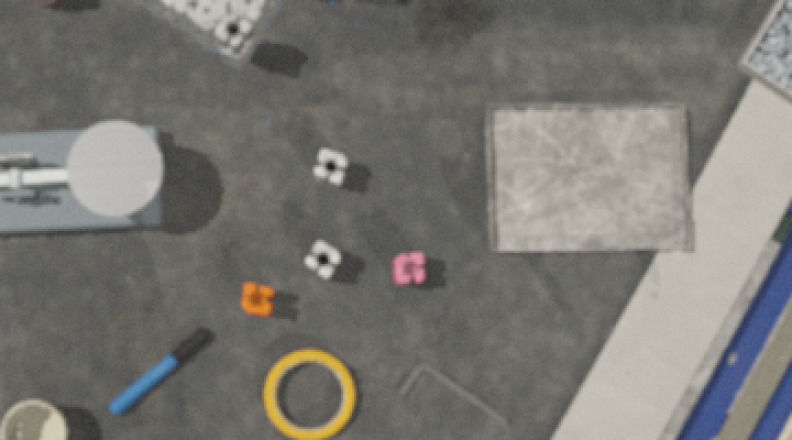

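The pictures show the following, in full-frame pixels:
- **Grey uprights on the open bench:** top view (350,226) at world ~(540,-50), and (346,267) at ~(443,-46). These two are the castings.
- **Look-alikes, not meant:** the pink one (385,271), the orange one (316,285), a white block lying on its side beside the boxes, and one on the box.

Next I'll estimate yaw and check the path for obstacles.

```bash
python3 - <<'E'
from h import *
W=np.load("top.npy"); 
c=camera("wrist"); print("tfc",np.round(c["tool_from_camera"],2).tolist(),c["fov_y"])
# tops
for x0,y0 in [(541,-50),(443,-46)]:
    for n in ["top","scene"]:
        V=np.load(n+".npy"); m=(np.hypot(V[...,0]-x0,V[...,1]-y0)<32)&(V[...,2]>25)
        r=cv2.minAreaRect(V[m][:,:2].astype(np.float32)); print(n,m.sum(),r)
m=(abs(W[...,2]-96)<6)&(np.hypot(W[...,0]-532,W[...,1]-173)<70)
print("pan",cv2.minEnclosingCircle(W[m][:,:2].astype(np.float32)),np.nanmedian(W[m],0))
m=(abs(W[...,2]-2)<30)&(W[...,0]>420)&(W[...,0]<640)&(W[...,1]<-215)&(W[...,1]>-460)
mm=masks_of("tray","top")
# tall stuff
for xs in range(0,800,50):
    row=[]
    for ys in range(400,-600,-50):
        k=(W[...,0]>=xs)&(W[...,0]<xs+50)&(W[...,1]<=ys)&(W[...,1]>ys-50)
        row.append("%4.0f"%np.nanpercentile(W[k][:,2],97) if k.sum()>3 else "   .")
    print(xs,*row)
E
```

```text
tfc [[0.0, 0.97, 0.23, 66.23], [1.0, -0.0, -0.0, -0.19], [-0.0, 0.23, -0.97, -160.35], [0.0, 0.0, 0.0, 1.0]] 65.05121264705308
top 152 ((541.7938232421875, -51.88880157470703), (29.549985885620117, 30.333816528320312), 72.22103118896484)
scene 248 ((537.1685180664062, -52.084678649902344), (32.56535339355469, 36.33446502685547), 71.68707275390625)
top 149 ((442.78326416015625, -45.09016036987305), (29.550647735595703, 30.082134246826172), 59.765419006347656)
scene 270 ((439.76409912109375, -45.50092315673828), (31.041828155517578, 40.122467041015625), 58.525333404541016)
pan ((530.6624755859375, 172.94808959960938), 50.523353576660156) [530.37569379 172.97655054  96.25026839]
0    6    6    6    6    7   17  305  310  310    .    .    .    4    5 -103  -97    . -577 -586 -580
50    5    5    6    6    6    8  284  308  310    .    .    .    6    5    6  -65   -8 -575 -577 -576
100    6    6    6    5    6  345  422  580  681  692  690  658  641  622  605  586  562  535  523  -58
150  509    6    6    6    6  335  492  633  689  695  689  641  629  612  598  582  563  510  518  -57
20
[... 545 characters left out ...]
0   97    6    6   49    7    6    7   16   17   16   11   17    6    6  220
500  110   72  100  100  102  101    6    6   50   52    6    6   16    8    8    7   17    6    6  198
550   70   35   35   98  101   99    6    6   49   48    7    6   17    8    8    8   17    6    5    6
600    5    6    6    6    6    6    6    5    6    6    6    6   16   16   17   15   18    6   21   29
650    6    6    5    6    5  104  109  108    6    7    6    6    6    6    7    6    6    6   30   34
700    5    6   91    5  109  111  112  111   41   32   32    6    6    7    7    6    6    6   25   28
750  483    6   11  123  134  141  140  111  110   32   33    6    6    6    6    6    6   11   36   46
```

```bash
python3 - <<'E'
import cv2
b=cv2.imread("pics/top.png");cv2.imwrite("pics/t2.png",b[150:480,330:640].repeat(2,0).repeat(2,1)[:600])
E
```

```text
(no output)
```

View pics/t2.png

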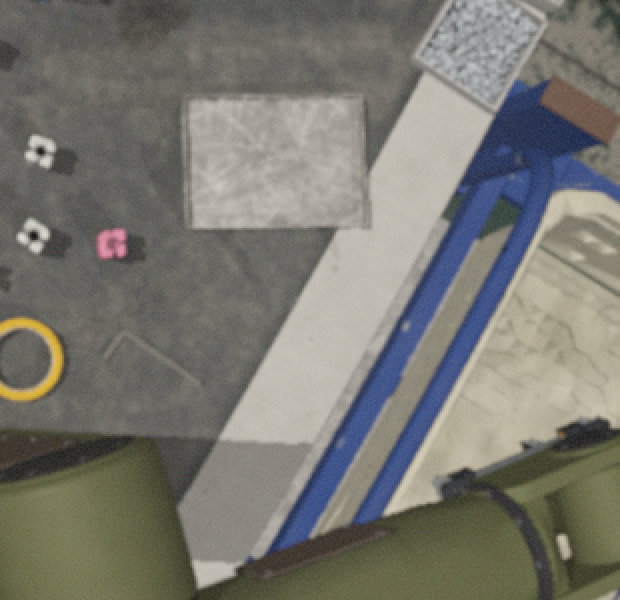

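>>> send_rows([
  {"travel":[0,0,-60],"delta_rot":[0,0,0],"fingers":-1},
  {"travel":[0,0,-60],"delta_rot":[0,0,0],"fingers":-1},
  {"travel":[0,0,0],"delta_rot":[0,0,9.8],"fingers":-1},
  {"travel":[0,0,0],"delta_rot":[0,0,9.8],"fingers":-1},
  {"travel":[0,0,0],"delta_rot":[0,0,9.8],"fingers":-1},
  {"travel":[0,0,0],"delta_rot":[0,0,9.8],"fingers":-1},
  {"travel":[12,-48,8],"delta_rot":[0,0,0],"fingers":-1},
  {"travel":[12,-48,8],"delta_rot":[0,0,0],"fingers":-1},
  {"travel":[12,-48,8],"delta_rot":[0,0,0],"fingers":-1},
  {"travel":[12,-48,8],"delta_rot":[0,0,0],"fingers":-1},
  {"travel":[12,-48,8],"delta_rot":[0,0,0],"fingers":-1},
  {"travel":[12,-48,8],"delta_rot":[0,0,0],"fingers":-1},
  {"travel":[12,-48,8],"delta_rot":[0,0,0],"fingers":-1},
  {"travel":[12,-48,8],"delta_rot":[0,0,0],"fingers":-1},
  {"travel":[12,-48,8],"delta_rot":[0,0,0],"fingers":-1},
  {"travel":[12,-48,8],"delta_rot":[0,0,0],"fingers":-1},
  {"travel":[12,-48,8],"delta_rot":[0,0,0],"fingers":-0.3},
  {"travel":[0,0,0],"delta_rot":[0,0,0],"fingers":-0.3},
  {"travel":[0,0,0],"delta_rot":[0,0,0],"fingers":-0.3},
], grip_force=20)

```text
clock: 3.18
eef_pos: [487.2, -53.7, 256.5]
eef_rot: [3.141, 0.0, -0.318]
wrist_force: [0.1, -0.9, -0.5]
finger_gap: 67.6
```

```bash
cat > look.py <<'E'
from h import *
import sys
s=manip.read_state(); c=camera("wrist"); T=wristT(s,c); V=cloud(c,T)
print(s["clock"],np.round(s["eef_pos"],1),np.degrees(s["eef_rot"]).round(1),s["finger_gap"])
for d in tip_of("casting_1","wrist"):
    p=w(T,d["at"]); print("tip",round(d["confidence"],2),p)
for d in masks_of("casting_1","wrist"):
    q=V[d["region"]]; t=q[(q[:,2]>40)&(q[:,2]<60)]
    if len(t)>20: print("mask",round(d["confidence"],2),np.median(c["color"][d["region"]],0),cv2.minAreaRect(t[:,:2].astype(np.float32)),np.median(t[:,2]))
save(sys.argv[1],c["color"])
E
python3 look.py w1
```

```text
3.175 [487.2 -53.7 256.5] [180.    0.  -18.2] 67.57836477955311
tip 0.94 [540.4 -54.9  -3. ]
tip 0.94 [440.3 -46.6  -2.5]
tip 0.69 [ 4.358e+02 -1.362e+02 -4.000e-01]
tip 0.58 [402.9  23.1   2.1]
tip 0.41 [528.4 172.4  93.2]
mask 0.95 [241. 238. 232.] ((541.2466430664062, -52.06471633911133), (29.711814880371094, 28.47844123840332), 71.74102783203125) 50.0498118840529
mask 0.9 [157.  84.  43.] ((398.96417236328125, 23.5261287689209), (30.36450958251953, 30.73448371887207), 81.93568420410156) 49.7493984263611
mask 0.82 [207.5 121.  140. ] ((434.3822326660156, -136.4874267578125), (30.45655632019043, 30.276090621948242), 6.194814682006836) 49.74760412315422
mask 0.72 [184. 179. 172.] ((442.8197326660156, -44.72189712524414), (30.06172752380371, 29.65859031677246), 57.587162017822266) 49.86745068339951
```

View pics/w1.png

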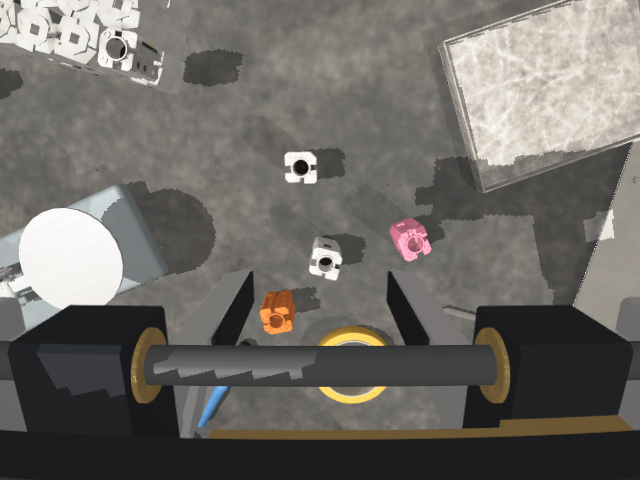

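The wrist view shows the grey castings at pixels (300,167) and (325,260). Pink is at (410,240) and orange at (277,312), so the identities and poses agree. I'll grasp the far one first.

>>> send_rows([
  {"travel":[25,-9,30],"delta_rot":[0,0,0],"fingers":-0.3},
  {"travel":[26,-9,30],"delta_rot":[0,0,0],"fingers":-0.3},
  {"travel":[0,0,50],"delta_rot":[0,0,0],"fingers":-0.3},
  {"travel":[0,0,50],"delta_rot":[0,0,0],"fingers":-0.3},
  {"travel":[0,0,40],"delta_rot":[0,0,0],"fingers":-0.3},
  {"travel":[0,0,16],"delta_rot":[0,0,0],"fingers":-0.3},
  {"travel":[0,0,8],"delta_rot":[0,0,0],"fingers":-0.3},
  {"travel":[0,0,0],"delta_rot":[0,0,0],"fingers":-0.3},
  {"travel":[0,0,0],"delta_rot":[0,0,0],"fingers":-0.3},
])

```text
clock: 4.45
eef_pos: [542.1, -52.5, 33.7]
eef_rot: [-3.141, -0.002, -0.318]
wrist_force: [0.4, 0.3, 0.6]
finger_gap: 61.1
```

>>> send_rows([
  {"travel":[0,0,0],"delta_rot":[0,0,0],"fingers":1},
  {"travel":[0,0,0],"delta_rot":[0,0,0],"fingers":1},
  {"travel":[0,0,0],"delta_rot":[0,0,0],"fingers":1},
  {"travel":[0,0,0],"delta_rot":[0,0,0],"fingers":1},
  {"travel":[0,0,-10],"delta_rot":[0,0,0],"fingers":1},
  {"travel":[0,0,-30],"delta_rot":[0,0,0],"fingers":1},
  {"travel":[0,0,-50],"delta_rot":[0,0,0],"fingers":1},
  {"travel":[0,0,-45],"delta_rot":[0,0,0],"fingers":1},
  {"travel":[0,0,0],"delta_rot":[0,0,0],"fingers":1},
  {"travel":[0,0,0],"delta_rot":[0,0,0],"fingers":1},
])

```text
clock: 5.7
eef_pos: [540.9, -52.3, 166.7]
eef_rot: [3.141, 0.001, -0.318]
wrist_force: [-0.9, -0.0, -3.5]
finger_gap: 30.2
```

>>> send_rows([
  {"travel":[-10,-26,0],"delta_rot":[0,0,0],"fingers":1},
  {"travel":[-16,-42,0],"delta_rot":[0,0,0],"fingers":1},
  {"travel":[-16,-42,0],"delta_rot":[0,0,0],"fingers":1},
  {"travel":[-16,-42,0],"delta_rot":[0,0,0],"fingers":1},
  {"travel":[-14,-36,0],"delta_rot":[0,0,0],"fingers":1},
  {"travel":[-8,-22,0],"delta_rot":[0,0,0],"fingers":1},
  {"travel":[0,0,20],"delta_rot":[0,0,0],"fingers":1},
  {"travel":[0,0,10],"delta_rot":[0,0,0],"fingers":1},
  {"travel":[0,0,0],"delta_rot":[0,0,0],"fingers":1},
  {"travel":[0,0,0],"delta_rot":[0,0,0],"fingers":1},
  {"travel":[0,0,0],"delta_rot":[0,0,0],"fingers":1},
])

```text
clock: 7.08
eef_pos: [531.4, 172.0, 138.0]
eef_rot: [-3.141, -0.001, -0.319]
wrist_force: [0.5, -0.2, -2.9]
finger_gap: 30.1
```

```bash
python3 - <<'E'
from h import *
s=manip.read_state(); c=camera("scene"); W=cloud(c); print(s["wrist_force"],s["eef_pos"])
np.save("scene2.npy",W)
m=(np.hypot(W[...,0]-530,W[...,1]-173)<45)&(W[...,2]>80)
z=W[...,2][m]; print(np.histogram(z,bins=np.arange(80,180,3)))
save("s2",cv2.resize(c["color"][160:300,180:380],(800,560),interpolation=cv2.INTER_CUBIC))
E
```

```text
[ 0.50241234 -0.23172884 -2.89825033] [531.43829133 172.01574334 137.97510072]
(array([  0,   0,   0,   0,   7, 412, 127,   0,   9,  20,  29,  29,  21,
        31,  25,  37,  45,  48,  34,  49,  42,  43,  41,  50,  57,  88,
        38,  27,  29,  22,  27,  29,  28]), array([ 80,  83,  86,  89,  92,  95,  98, 101, 104, 107, 110, 113, 116,
       119, 122, 125, 128, 131, 134, 137, 140, 143, 146, 149, 152, 155,
       158, 161, 164, 167, 170, 173, 176, 179]))
```

View pics/s2.png

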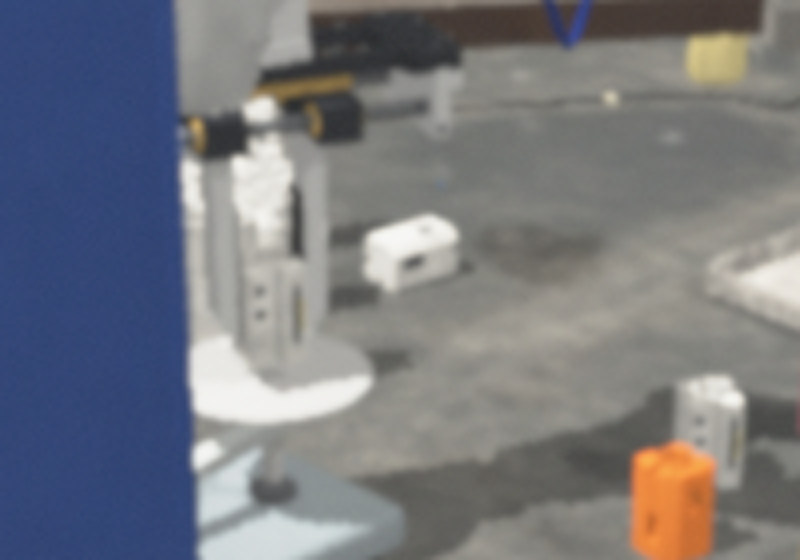

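The casting hangs upright over the pan, centred, about 8 mm above it. I'll lower it, release and wait.

>>> send_rows([
  {"travel":[0,0,5],"delta_rot":[0,0,0],"fingers":1},
  {"travel":[0,0,3],"delta_rot":[0,0,0],"fingers":1},
  {"travel":[0,0,0.5],"delta_rot":[0,0,0],"fingers":1},
  {"travel":[0,0,0],"delta_rot":[0,0,0],"fingers":1},
  {"travel":[0,0,0],"delta_rot":[0,0,0],"fingers":1},
  {"travel":[0,0,0],"delta_rot":[0,0,0],"fingers":-0.3},
  {"travel":[0,0,0],"delta_rot":[0,0,0],"fingers":-0.3},
  {"travel":[0,0,0],"delta_rot":[0,0,0],"fingers":-0.3},
  {"travel":[0,0,0],"delta_rot":[0,0,0],"fingers":-0.3},
  {"travel":[0,0,0],"delta_rot":[0,0,0],"fingers":-0.3},
  {"travel":[0,0,0],"delta_rot":[0,0,0],"fingers":-0.3},
  {"travel":[0,0,0],"delta_rot":[0,0,0],"fingers":-0.3},
  {"travel":[0,0,0],"delta_rot":[0,0,0],"fingers":-0.3},
  {"travel":[0,0,0],"delta_rot":[0,0,0],"fingers":-0.3},
  {"travel":[0,0,0],"delta_rot":[0,0,0],"fingers":-0.3},
  {"travel":[0,0,0],"delta_rot":[0,0,0],"fingers":-0.3},
  {"travel":[0,0,0],"delta_rot":[0,0,0],"fingers":-0.3},
  {"travel":[0,0,0],"delta_rot":[0,0,0],"fingers":-0.3},
  {"travel":[0,0,0],"delta_rot":[0,0,0],"fingers":-0.3},
  {"travel":[0,0,0],"delta_rot":[0,0,0],"fingers":-0.3},
])

```text
clock: 9.62
eef_pos: [531.2, 172.2, 128.9]
eef_rot: [3.142, -0.0, -0.318]
wrist_force: [0.2, 0.3, -0.2]
finger_gap: 61.3
```

```bash
cat > pan.py <<'E'
from h import *
import sys
for k in range(2):
    s=manip.read_state(); c=camera("scene"); W=cloud(c)
    m=(np.hypot(W[...,0]-530,W[...,1]-173)<50)&(W[...,2]>40)&(W[...,2]<150)
    h,b=np.histogram(W[...,2][m],bins=np.arange(40,153,4)); print(s["clock"],s["wrist_force"].round(1),dict(zip(b.tolist(),h.tolist())))
    for d in tip_of("casting_1","scene"):print(round(d["confidence"],2),w(c["world_from_camera"],d["at"]))
save(sys.argv[1],cv2.resize(c["color"][160:300,180:380],(800,560),interpolation=cv2.INTER_CUBIC))
E
python3 pan.py s3
```

```text
9.625 [ 0.2  0.3 -0.2] {40: 17, 44: 32, 48: 37, 52: 27, 56: 1, 60: 0, 64: 89, 68: 489, 72: 52, 76: 38, 80: 38, 84: 29, 88: 40, 92: 37, 96: 35, 100: 34, 104: 33, 108: 45, 112: 55, 116: 116, 120: 39, 124: 27, 128: 30, 132: 23, 136: 30, 140: 28, 144: 25, 148: 15}
0.77 [ 431.1 -138.2    3.9]
0.62 [530.5 168.6  68.1]
0.61 [399.6  23.3   0.9]
0.53 [441.9 -48.9  -5.1]
9.725 [-0.   0.6 -1.1] {40: 22, 44: 36, 48: 36, 52: 26, 56: 0, 60: 0, 64: 110, 68: 474, 72: 46, 76: 39, 80: 36, 84: 32, 88: 35, 92: 40, 96: 36, 100: 36, 104: 38, 108: 43, 112: 55, 116: 109, 120: 45, 124: 25, 128: 26, 132: 25, 136: 31, 140: 22, 144: 26, 148: 19}
0.86 [397.7  26.    4.7]
0.76 [442.4 -49.6  -1.1]
0.6 [ 434.9 -135.9    1.7]
0.57 [530.1 170.3  69.1]
```

View pics/s3.png

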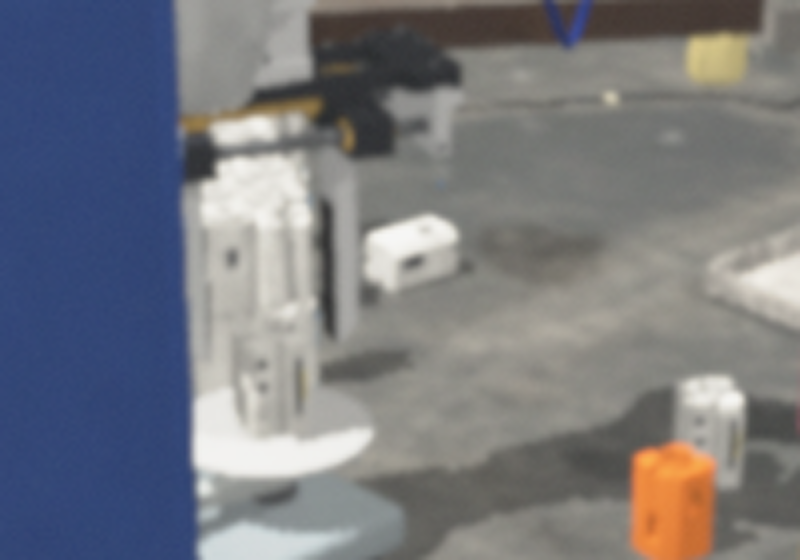

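The pan sank from 96 to about 68 mm with the casting standing upright at its centre, crop pixel (270,380). That makes the far casting the sound one, and it stays on the pan. The near casting is the light one, so I'll fetch it.

>>> send_rows([
  {"travel":[0,0,-30],"delta_rot":[0,0,0],"fingers":-0.3},
  {"travel":[0,0,-50],"delta_rot":[0,0,0],"fingers":-0.3},
  {"travel":[0,0,0],"delta_rot":[0,0,0],"fingers":-0.3},
  {"travel":[-3,39,0],"delta_rot":[0,0,0],"fingers":-0.3},
  {"travel":[-3,39,0],"delta_rot":[0,0,0],"fingers":-0.3},
  {"travel":[-3,39,0],"delta_rot":[0,0,0],"fingers":-0.3},
  {"travel":[-3,39,0],"delta_rot":[0,0,0],"fingers":-0.3},
  {"travel":[-2,39,0],"delta_rot":[0,0,0],"fingers":-0.3},
  {"travel":[-2,39,0],"delta_rot":[0,0,0],"fingers":-0.3},
  {"travel":[0,0,0],"delta_rot":[0,0,6.5],"fingers":-0.3},
  {"travel":[0,0,0],"delta_rot":[0,0,6.5],"fingers":-0.3},
  {"travel":[0,0,50],"delta_rot":[0,0,0],"fingers":-0.3},
  {"travel":[0,0,50],"delta_rot":[0,0,0],"fingers":-0.3},
  {"travel":[0,0,0],"delta_rot":[0,0,0],"fingers":-0.3},
  {"travel":[0,0,0],"delta_rot":[0,0,0],"fingers":-0.3},
])

```text
clock: 11.7
eef_pos: [443.4, -45.2, 110.4]
eef_rot: [-3.141, -0.001, -0.545]
wrist_force: [0.3, 0.7, 0.7]
finger_gap: 61.0
```

```bash
python3 look.py w2
```

```text
11.7 [443.4 -45.2 110.4] [-1.80e+02 -1.00e-01 -3.12e+01] 61.03824058852735
tip 0.94 [440.6 -46.9  -4. ]
tip 0.82 [399.2  25.6   2. ]
tip 0.71 [ 4.332e+02 -1.352e+02 -1.000e-01]
mask 0.74 [218.5 131.  151. ] ((433.9189453125, -136.7095489501953), (30.821216583251953, 29.93970489501953), 6.106881141662598) 49.828538415809305
mask 0.64 [211. 206. 198.] ((442.1285400390625, -44.808990478515625), (29.568603515625, 30.695425033569336), 58.86027908325195) 49.912233891124515
```

>>> send_rows([
  {"travel":[0,0,40],"delta_rot":[0,0,0],"fingers":-0.3},
  {"travel":[0,0,25],"delta_rot":[0,0,0],"fingers":-0.3},
  {"travel":[0,0,12],"delta_rot":[0,0,0],"fingers":-0.3},
  {"travel":[0,0,0],"delta_rot":[0,0,0],"fingers":-0.3},
  {"travel":[0,0,0],"delta_rot":[0,0,0],"fingers":-0.3},
  {"travel":[0,0,0],"delta_rot":[0,0,0],"fingers":1},
  {"travel":[0,0,0],"delta_rot":[0,0,0],"fingers":1},
  {"travel":[0,0,0],"delta_rot":[0,0,0],"fingers":1},
  {"travel":[0,0,0],"delta_rot":[0,0,0],"fingers":1},
  {"travel":[0,0,-10],"delta_rot":[0,0,0],"fingers":1},
  {"travel":[0,0,-30],"delta_rot":[0,0,0],"fingers":1},
  {"travel":[0,0,-40],"delta_rot":[0,0,0],"fingers":1},
  {"travel":[0,0,-30],"delta_rot":[0,0,0],"fingers":1},
  {"travel":[0,0,0],"delta_rot":[0,0,0],"fingers":1},
  {"travel":[0,0,0],"delta_rot":[0,0,0],"fingers":1},
])

```text
clock: 13.72
eef_pos: [442.3, -45.0, 141.2]
eef_rot: [3.141, 0.001, -0.545]
wrist_force: [-0.3, -0.8, -1.0]
finger_gap: 30.4
```

>>> send_rows([
  {"travel":[21,18,0],"delta_rot":[0,0,0],"fingers":1},
  {"travel":[35,30,0],"delta_rot":[0,0,0],"fingers":1},
  {"travel":[35,30,0],"delta_rot":[0,0,0],"fingers":1},
  {"travel":[35,30,0],"delta_rot":[0,0,0],"fingers":1},
  {"travel":[35,30,0],"delta_rot":[0,0,0],"fingers":1},
  {"travel":[35,30,0],"delta_rot":[0,0,0],"fingers":1},
  {"travel":[21,18,0],"delta_rot":[0,0,0],"fingers":1},
  {"travel":[14,13,0],"delta_rot":[0,0,0],"fingers":1},
  {"travel":[0,0,40],"delta_rot":[0,0,0],"fingers":1},
  {"travel":[0,0,40],"delta_rot":[0,0,0],"fingers":1},
  {"travel":[0,0,15],"delta_rot":[0,0,0],"fingers":1},
  {"travel":[0,0,0],"delta_rot":[0,0,0],"fingers":1},
  {"travel":[0,0,0],"delta_rot":[0,0,0],"fingers":1},
])

```text
clock: 15.35
eef_pos: [537.7, -335.4, 48.4]
eef_rot: [3.141, -0.002, -0.545]
wrist_force: [-0.1, 0.1, -0.8]
finger_gap: 30.4
```

```bash
python3 look.py w3; python3 - <<'E'
from h import *
c=camera("scene");T=c["world_from_camera"]
for d in tip_of("casting_1","scene"):print(round(d["confidence"],2),w(T,d["at"]))
c=camera("wrist")
E
```

```text
15.35 [ 537.7 -335.4   48.4] [ 1.80e+02 -1.00e-01 -3.12e+01] 30.35264935296646
tip 0.93 [ 532.2 -337.9   16.5]
mask 0.95 [146. 142. 137.] ((541.6182861328125, -334.1849060058594), (27.89849853515625, 31.996646881103516), 32.41270446777344) 50.15962289086241
0.98 [398.7  24.4   1.5]
0.88 [530.1 170.6  68.9]
0.55 [ 431.3 -136.3    4.2]
```

View pics/w3.png

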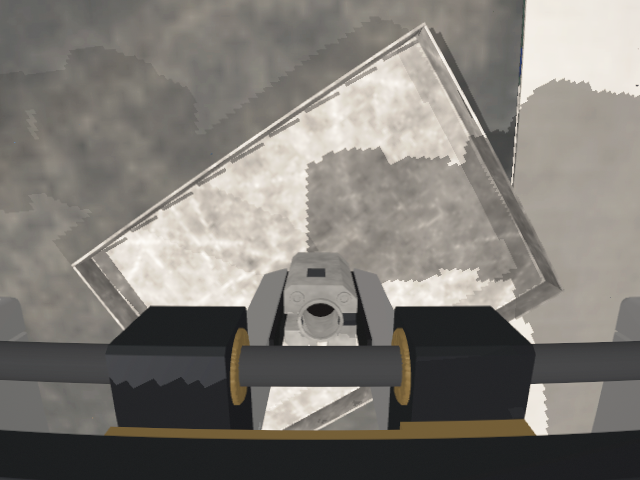

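The light casting is held upright over the middle of the tray (pixel (320,300)). Next I lower it slowly.

>>> send_rows([
  {"travel":[0,0,7],"delta_rot":[0,0,0],"fingers":1},
  {"travel":[0,0,4],"delta_rot":[0,0,0],"fingers":1},
  {"travel":[0,0,1.5],"delta_rot":[0,0,0],"fingers":1},
  {"travel":[0,0,0.5],"delta_rot":[0,0,0],"fingers":1},
  {"travel":[0,0,0],"delta_rot":[0,0,0],"fingers":1},
  {"travel":[0,0,0],"delta_rot":[0,0,0],"fingers":1},
])

```text
clock: 16.4
eef_pos: [537.1, -335.1, 34.0]
eef_rot: [3.142, -0.0, -0.545]
wrist_force: [-0.8, -0.5, -0.8]
finger_gap: 29.9
```

>>> send_rows([
  {"travel":[0,0,0.8],"delta_rot":[0,0,0],"fingers":1},
  {"travel":[0,0,0],"delta_rot":[0,0,0],"fingers":1},
  {"travel":[0,0,0],"delta_rot":[0,0,0],"fingers":1},
])

```text
clock: 16.77
eef_pos: [537.1, -335.1, 33.9]
eef_rot: [3.142, -0.0, -0.545]
wrist_force: [-2.5, 1.4, 6.9]
finger_gap: 30.0
```

Contact is felt (+7 N), so I release and lift.

>>> send_rows([
  {"travel":[0,0,0],"delta_rot":[0,0,0],"fingers":-0.3},
  {"travel":[0,0,0],"delta_rot":[0,0,0],"fingers":-0.3},
  {"travel":[0,0,0],"delta_rot":[0,0,0],"fingers":-0.3},
  {"travel":[0,0,0],"delta_rot":[0,0,0],"fingers":-0.3},
  {"travel":[0,0,-20],"delta_rot":[0,0,0],"fingers":-0.3},
  {"travel":[0,0,-50],"delta_rot":[0,0,0],"fingers":-0.3},
  {"travel":[0,0,-50],"delta_rot":[0,0,0],"fingers":-0.3},
  {"travel":[0,0,-30],"delta_rot":[0,0,0],"fingers":-0.3},
  {"travel":[0,0,0],"delta_rot":[0,0,0],"fingers":-0.3},
  {"travel":[0,0,0],"delta_rot":[0,0,0],"fingers":-0.3},
])

```text
clock: 18.02
eef_pos: [536.8, -334.8, 182.8]
eef_rot: [-3.142, 0.001, -0.545]
wrist_force: [-0.6, 0.1, -0.6]
finger_gap: 61.5
```

```bash
python3 look.py w4; python3 pan.py s4; python3 - <<'E'
import cv2,numpy as np
a=cv2.resize(cv2.imread("pics/w4.png"),(400,300));b=cv2.resize(cv2.imread("pics/s4.png"),(400,300));cv2.imwrite("pics/f.png",np.hstack([a,b]))
E
```

```text
18.025 [ 536.8 -334.8  182.8] [-180.     0.   -31.2] 61.54239192317353
tip 0.66 [ 436.6 -135.     1.7]
mask 0.68 [221. 217. 207.] ((536.8056030273438, -334.8403625488281), (29.81796646118164, 29.860733032226562), 58.233154296875) 51.81095258463884
mask 0.63 [139.  83.  96.] ((428.6022033691406, -151.32244873046875), (10.424251556396484, 1.9039111137390137), 4.801242828369141) 44.25452163867669
18.175 [1.3 0.3 0.6] {40: 21, 44: 30, 48: 36, 52: 27, 56: 1, 60: 0, 64: 93, 68: 486, 72: 47, 76: 42, 80: 38, 84: 31, 88: 36, 92: 37, 96: 36, 100: 34, 104: 36, 108: 40, 112: 41, 116: 92, 120: 10, 124: 0, 128: 0, 132: 0, 136: 0, 140: 0, 144: 0, 148: 0}
0.66 [399.3  24.7   3.3]
0.65 [530.3 167.6  67.1]
0.57 [ 432.5 -136.3    0.8]
18.275 [ 0.2 -0.7 -0.5] {40: 19, 44: 33, 48: 33, 52: 30, 56: 0, 60: 0, 64: 94, 68: 495, 72: 43, 76: 38, 80: 31, 84: 37, 88: 37, 92: 36, 96: 34, 100: 31, 104: 42, 108: 42, 112: 44, 116: 80, 120: 17, 124: 1, 128: 0, 132: 0, 136: 0, 140: 0, 144: 0, 148: 0}
0.59 [526.5 168.   68.2]
0.56 [397.2  22.7   4.8]
0.55 [ 4.336e+02 -1.364e+02 -1.000e-01]
0.46 [532.3 170.5  72.8]
```

View pics/f.png

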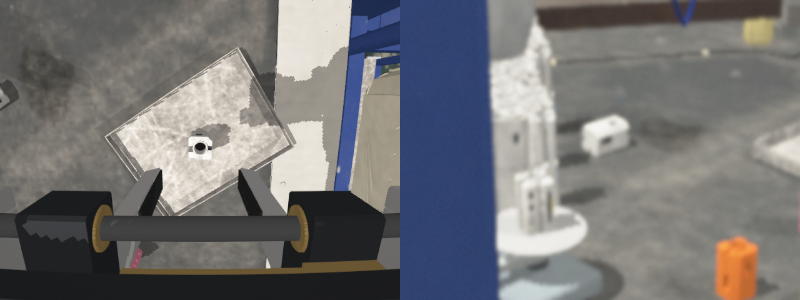

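The left picture shows the light casting upright at pixel (200,147), in the middle of the tray, with its top at about 52 mm. The right picture shows the sound one upright on the sunk pan at (533,205).

```bash
python3 -c "
from cell import manip
print(manip.sign_off())"
```

```text
the job is handed in; nothing more can be done
None
```

I weighed one casting, put the light one in the tray, and handed the job in at about 18.3 s on the robot's clock, well under the 61 s limit. The hand-in itself reports no verdict.

- **Weighing:** I stood the casting farther from the robot (about x 541, y -52) on the empty pan and let go. The pan sank from 96 to about 68 mm, so that casting is the sound one. It still stands upright there, within about 5 mm of the pan's centre.
- **Placing:** The nearer casting (about x 443, y -45) is therefore the light one. I lowered it onto the tray floor until the wrist force read about 7 N, then released it. It stands upright at (537, -335), about 1–2 mm from the measured tray centre, with its top at about 52 mm. The tray floor (2 mm) plus the casting (52 mm) comes to 54 mm, within calibration error.

**Other readings:** The wrist force in the grip dropped by about 3 N with the first casting and about 1 N with the second, which agrees with the balance. In the last wrist picture, the network that gives an object's origin missed the tray casting. The network that outlines objects and the picture itself both showed it standing. No check failed.

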